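# Clamp the spice jar in the one-handed kitchen clamp

## Robot

A 6-joint arm with a two-finger parallel gripper is mounted at the origin on a cart in front of the work surface, level with it; the furniture and walls round the work are solid. World frame = base frame: x ahead of the robot, y to its left, z up, the work surface at z = 0. Lengths are in m, angles in rad, forces in N, time in s.
With the tool pointing down it reaches from about 0.4 to 0.825 m from the base axis. Payload 7 kg.
Tool frame: the origin (TCP) lies at the very end of the fingers, on their centre line; the grasp point (between the pads) lies robot.pinch_z behind it (robot.pinch_z is the distance from the TCP to the grasp point, in m); z points along the fingers, y is the line along which they close (so a half turn about z gives the same grasp; the last joint's range is limited). The gripper opens to 88 mm and grips with 3 to 60 N. Pads are 19 mm wide; open, the fingers measure 130 mm over their backs; the gripper's body (78 mm by 193 mm) begins 47 mm behind the grasp point.
Start: joints at [-0.821, 0.359, 0.012, 0, -1.224, -0.288], TCP at [0.301, -0.604, 0.227] pointing down, gripper open.
Joint ranges: [-3.07, 3.07], [-1.43, 2.12], [-1.02, 1.25], [-3.03, 1.67], [-3.05, -0], [-3.03, 3.03]. Speed limits (rad/s): [2.39, 2.39, 3.01, 3.14, 3.14, 3.14].

## Interface

Orientations are given as a rotation vector (axis times angle).
In Python, from workcell import robot gives the robot as it stands.
- The arm moves only by the shell command python3 -m handwheel 'ROWS' [FORCE]. ROWS is a JSON object of lists of equal length, an entry for each row: "dp": the shift along the tool's x, y, z in m, a list of three; "turn": the turn, a rotation vector about the tool's x, y, z in rad, a list of three; "jaw": the opening, from 0 (shut) to 1 (fully open). In form: {"dp": [[dx, dy, dz], ...], "turn": [[wx, wy, wz], ...], "jaw": [jaw, ...]}. A call has 1 to 12 rows; each row shifts and turns the commanded pose from where the row before left it, along the tool's axes as they then stand; what a row does not reach is not made up. A row lasts 1/10 s, in which the tool goes at most 50 mm and 8.59 degrees, less where a joint would pass 70% of its speed; a pose out of reach is approached as far as the arm can. A call is refused whole if a number of a shift passes 0.05 or a number of a turn 0.15, either way. A call with a gripper value outside its range is refused whole. The fingers move at their own pace and stop on an object; FORCE is the grip in N (left out, the last holds). Time passes only in rows, so rows that do not move let the fingers close. It gives the time, the measured TCP pose, the force, the opening and the grip force at its end, in the units of the state.
- robot.sense(): the state, without advancing time (a new reading comes with each control period).
- robot.get_image(name): name is "side" or "top"; returns a dict with "image" (480x640x3 uint8, red, green, blue), "depth" (480x640 float32, m along the optical axis (not along the pixel's ray), 0 where there is no reading), "intrinsics" (3x3 intrinsics, pixels), "extrinsics" (4x4, takes a point from camera to world coordinates). Camera axes: x right, y down, z forward; pixel columns grow to the right and rows downward; lengths in m; the calibration is good to about 2 mm. A picture is of the moment at which its call begins.
- robot.hand_in(): hands the job in; it is judged then, once.
Trained networks look in the newest picture that a camera, given by its name, has taken for a name from the list of things; names that differ only in an ending like _2 or _b are one class to them, and where a whole thing is asked for, a point or a joint stands for the part that bears it (a point fixed in the world has none). Each returns a list of dicts, best first, with "p" (0 to 1); they miss things now and then, are a little off and sometimes report something else, mostly with a low value. They report only what shows in the picture. A call takes as long as a camera call. They do not tell look-alikes from the thing itself.
- robot.cut_out(label, camera): "region" (480x640 bool, what is visible of it) and "extent" ([centre column, centre row, width, height] in pixels, round what is visible of it).
- robot.pinpoint(label, camera): "uv" ([column, row] in pixels: a listed point, or the origin of a listed thing).
The state is a dict: "time_s": time; "joint_pos": joint angles; "qvel": joint speeds; "effort": joint torques, N m; "ee_pos": TCP position; "ee_rot": TCP orientation; "contact_force": force on the tool from outside, world axes, zero at the start; "torque": the same for the moment, N m; "opening": finger opening in m; "gripper_force": force on a finger pad.
Only numpy, scipy, OpenCV 4.12 (cv2) and the standard library are available. Lean on these libraries where they do the work, as an engineer would, in place of code of your own. Each camera call takes 0.05 s, during which the arm holds its last target. There are 200 camera calls.

## Task

The dark-capped spice jar has a stuck cap. Stand it upright on the white board of the kitchen clamp, between its two jaws, and let go of it; then crank the red-knobbed handle clockwise until the sliding jaw grips the jar firmly, and let go of the handle.

Things in the scene. Friction and masses are not known exactly. Their poses are not given: they have to be found in the camera images.
- spice_jar: Loose round spice jar with a very dark, nearly black cap and green-orange label: 105 mm tall, cap 44 mm wide (z 78 to 105 mm), glass body 42 mm wide, 0.1 kg, upright on the worktop. Origin: centre of its underside, z up. Not wanted: the jar with a mustard-yellow cap, the grey-topped salt shaker. A tall wooden post stands at world x 0.655, y -0.136 m: keep the wrist clear of it.
- clamp: Fixed kitchen clamp: white board 275 x 110 mm, top 16 mm above the worktop, grey jaws and gearbox. Origin on the worktop, z up; x points along it from fixed jaw to crank. In its frame the fixed jaw (84 mm wide, top z = 66 mm) has its face at x = -85 mm, looking to +x; the jar stands between the jaws near y = 0. The crank's upright axis is at x = 85 mm, y = 0, on the gearbox.
- jaw_pad: Black pad of the sliding jaw, 74 mm wide, top 62 mm above the worktop. Origin: centre of its gripping face, at x = 0 in the clamp frame when fully open; axes as the clamp's. Turning the crank moves it to -x by 12 mm per radian. It is sprung: once on the jar it yields up to 8 mm (1.2 N per mm) as the crank turns on; a firm grip is 4 to 6 mm. The crank stays where left.
- crank_knob (a point): Mid-height of the red upright crank knob: 23 mm wide, 42 mm high (75 to 117 mm above the worktop; this point 96), 45 mm from the crank axis on a steel arm. Fully open, the arm points to clamp +x; clockwise from above closes, 5.35 rad in all; it starts 0 to 0.9 rad turned. Drag 4 to 7 N. It spins freely on its pin: a gripper may keep its orientation round the circle.
There are look-alikes about, which are no part of the job. Leave any purple look-alike of the spice_jar alone.

How it is judged:
By the outcome, as a careful person would: the job done as asked, in the order asked, and still so for the second after the job is handed in, with the robot touching nothing.
It also fails if it takes over 54 s, if anything falls off the work surface, if the arm or the gripper's body presses on something with over 40 N, if the wrist force passes 120 N, or if a joint passes its speed limit or range.

## Working session

There is one attempt and no reset: what is moved stays moved. The work goes in short steps, Python scripts to look and compute and a shell command to move; the robot and the scene stay as the last step left them, time stands still between calls to the robot, and variables do not carry over. Pictures are saved under pics/ and viewed, at most 10 in all, crops included, and the job is handed in when it is done.

```bash
mkdir -p pics; ls; cat > h.py <<'E'
import numpy as np, cv2
from workcell import robot
def shot(n):
    r=robot.get_image(n); return r
def world(r,u,v,d=None):
    K=np.array(r["intrinsics"]);E=np.array(r["extrinsics"])
    if d is None: d=r["depth"][int(round(v)),int(round(u))]
    p=np.array([(u-K[0,2])/K[0,0],(v-K[1,2])/K[1,1],1])*d
    return E[:3,:3]@p+E[:3,3]
def proj(r,P):
    K=np.array(r["intrinsics"]);E=np.array(r["extrinsics"])
    c=E[:3,:3].T@(np.array(P)-E[:3,3]); q=K@c; return q[:2]/q[2]
def tri(ra,a,rb,b):
    A=[];y=[]
    M=np.zeros((3,3));v=np.zeros(3)
    L=[]
    for r,(u,w) in((ra,a),(rb,b)):
        o=np.array(r["extrinsics"])[:3,3]; d=world(r,u,w,1.0)-o; d/=np.linalg.norm(d)
        P=np.eye(3)-np.outer(d,d); M+=P; v+=P@o; L.append((o,d,P))
    x=np.linalg.solve(M,v); return x,[float(np.linalg.norm(P@(x-o))) for o,d,P in L]
E
python3 - <<'E'
from h import *
np.set_printoptions(precision=4,suppress=True)
R={}
for n in("side","top"):
    R[n]=r=shot(n); cv2.imwrite(f"pics/{n}0.png",r["image"][:,:,::-1])
    print(n,r["extrinsics"],r["intrinsics"][0][0])
    for l in("spice_jar","clamp","jaw_pad","crank_knob"):
        for d in robot.cut_out(l,n)[:5]:
            m=d["region"]; ys,xs=np.nonzero(m); 
            W=[world(r,u,v) for u,v in list(zip(xs,ys))[::5] if r["depth"][v,u]>0]
            print(n,l,"cut",round(d["p"],2),np.round(d["extent"]),np.median(W,0) if W else "", np.percentile(W,[2,98],axis=0).ravel() if W else "")
        for d in robot.pinpoint(l,n)[:5]: print(n,l,"pt",round(d["p"],2),np.array(d["uv"]))
s=robot.sense();print(s,robot.pinch_z)
E
```

```text
pics
side [[ 0.9981  0.0471 -0.0388  0.5362]
 [ 0.0599 -0.6365  0.7689 -0.8763]
 [ 0.0115 -0.7698 -0.6382  0.7623]
 [ 0.      0.      0.      1.    ]] 624.3503942118213
side spice_jar cut 0.83 [345. 277.  30.  62.] [ 0.548  -0.1217  0.0705] [ 0.5264 -0.1285  0.0051  0.5689 -0.0871  0.1078]
side spice_jar cut 0.63 [276. 314.  34.  62.] [ 0.4444 -0.2235  0.0872] [ 0.4221 -0.2322  0.0131  0.4625 -0.1943  0.1078]
side spice_jar pt 0.95 [277.1 341.7]
side spice_jar pt 0.92 [346.4 297.9]
side clamp cut 0.96 [324. 195.  56.  95.] [0.5019 0.123  0.0422] [0.4482 0.0337 0.0122 0.5523 0.2801 0.1102]
side clamp pt 0.74 [326.1 203.6]
side jaw_pad cut 0.59 [329. 181.  30.   1.] [0.5233 0.1735 0.0625] [0.4775 0.1684 0.0613 0.5327 0.1787 0.0638]
side jaw_pad pt 0.53 [326.  187.5]
side crank_knob cut 0.91 [322. 204.  23.  27.] [0.4966 0.039  0.0913] [0.485  0.0326 0.0583 0.5134 0.1024 0.1188]
side crank_knob pt 0.94 [317.8 200.4]
top [[ 0.0024 -0.9971  0.0756  0.4062]
 [-1.     -0.0028 -0.0054 -0.0505]
 [ 0.0056 -0.0756 -0.9971  1.242 ]
 [ 0.      0.      0.      1.    ]] 593.8584822424161
top spice_
[... 647 characters left out ...]
557 0.5374 0.1734 0.0645]
top jaw_pad pt 0.76 [182.6 222.1]
top crank_knob cut 0.84 [234. 220.  33.  11.] [0.4982 0.0675 0.0756] [0.4856 0.0349 0.0643 0.5132 0.098  0.1211]
top crank_knob pt 0.56 [245.4 222.3]
{'time_s': 0.9, 'joint_pos': array([-0.8209,  0.3586,  0.0119,  0.    , -1.2241, -0.2881]), 'qvel': array([-0.0008,  0.0021,  0.0018,  0.    , -0.    , -0.0006]), 'effort': array([  0.0004, -58.236 ,  29.3297,   7.0024,   0.0125,   0.    ]), 'ee_pos': array([ 0.3007, -0.6043,  0.2266]), 'ee_rot': array([ 0.719 , -3.0582,  0.    ]), 'contact_force': array([ 0.2558, -0.0482,  0.1392]), 'torque': array([0.0172, 0.025 , 0.0315]), 'gripper_force': 0.0, 'opening': 0.08762776363374992} 0.0188
```

```bash
python3 - <<'E'
import cv2,numpy as np
a=cv2.imread("pics/side0.png");b=cv2.imread("pics/top0.png")
cv2.imwrite("pics/c1.png",cv2.resize(a[120:370,180:480],(720,600),interpolation=cv2.INTER_CUBIC))
cv2.imwrite("pics/c2.png",cv2.resize(b[140:320,90:420],(800,436),interpolation=cv2.INTER_CUBIC))
E
```

```text
(no output)
```

View pics/c1.png

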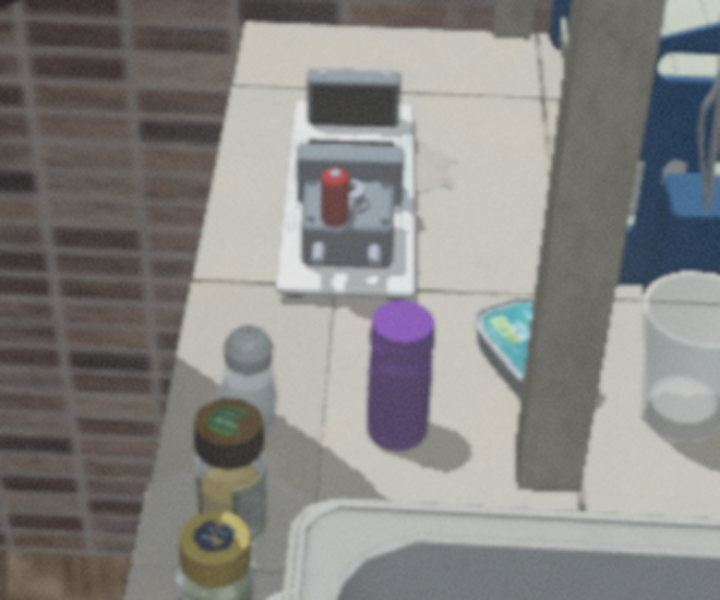

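View pics/c2.png

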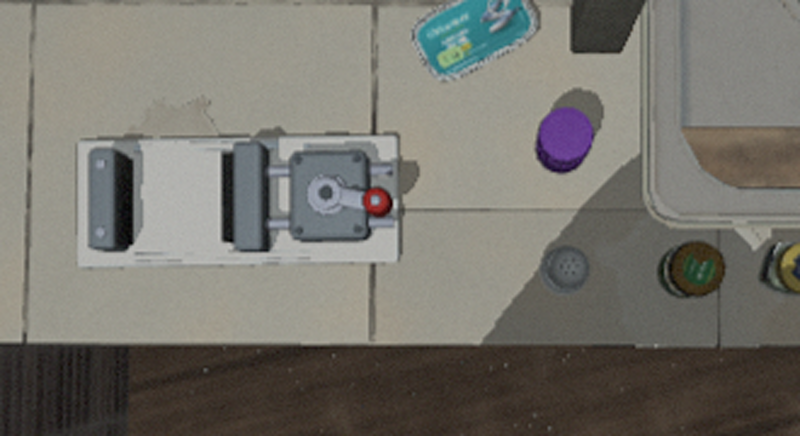

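The candidates in the side view are:
- the dark-cap jar with a label, at about (276,300)
- the mustard-cap jar, at about (270,349)
- the grey-topped salt shaker, at about (283,275)
- the purple look-alike, at about (347,277)

By the description I choose the dark-cap jar, side (276,300) and top (375,252). The crank knob is at side (319,202) and top (245,222).

```bash
cat > m.py <<'E'
from h import *
np.set_printoptions(precision=4,suppress=True)
a=shot("side");b=shot("top")
crop=a["image"][285:385,230:330,::-1]; cv2.imwrite("pics/close.png",cv2.resize(crop,(500,500),interpolation=cv2.INTER_CUBIC))
def cloud(r):
    vv,uu=np.mgrid[:480,:640]; d=r["depth"]; K=np.array(r["intrinsics"]);E=np.array(r["extrinsics"])
    P=np.stack([(uu-K[0,2])/K[0,0]*d,(vv-K[1,2])/K[1,1]*d,d],-1)
    return P@E[:3,:3].T+E[:3,3]
C={"side":cloud(a),"top":cloud(b)}
for n,P in C.items():
    for nm,(x0,x1,y0,y1,z0) in dict(jar=(.40,.48,-.24,-.18,.1),must=(.38,.5,-.33,-.242,.1),salt=(.40,.5,-.17,-.05,.05),
      knob=(.46,.54,.0,.12,.1),pad_jaw=(.44,.56,.13,.19,.055),fix=(.44,.56,.22,.33,.055),board=(.42,.6,0,.33,.012),tot=(.4,.6,0,.35,.05)).items():
        m=(P[...,0]>x0)&(P[...,0]<x1)&(P[...,1]>y0)&(P[...,1]<y1)&(P[...,2]>z0)&(P[...,2]<.2)
        if nm=="board": m&=P[...,2]<.02
        Q=P[m]
        if len(Q)<5: print(n,nm,len(Q));continue
        lo,hi=np.percentile(Q,[1,99],axis=0); vs,us=np.nonzero(m)
        print(n,nm,len(Q),"mid",(lo+hi)/2,"ext",hi-lo,"ztop",hi[2],"uv",us.mean(),vs.mean())
        if nm in("board","pad_jaw","fix") and n=="top":
            r=cv2.minAreaRect((Q[:,:2]*1000).astype(np.float32)); print("   rect",r)
for l in("spice_jar","clamp","jaw_pad","crank_knob"):
    for p in robot.pinpoint(l,"side")[:2]:
        for q in robot.pinpoint(l,"top")[:2]:
            x,e=tri(a,p["uv"],b,q["uv"])
            if max(e)<.006: print(l,x,np.array(e))
E
python3 m.py
```

```text
side jar 516 mid [ 0.4414 -0.2109  0.1046] ext [0.0398 0.0419 0.0082] ztop 0.10866407245720239 uv 274.35271317829455 296.4089147286822
side must 5 mid [ 0.4424 -0.2999  0.1007] ext [0.0137 0.0251 0.0014] ztop 0.10143055745872914 uv 267.8 340.8
side salt 526 mid [ 0.442  -0.1136  0.0706] ext [0.0337 0.0273 0.0401] ztop 0.09064748825889443 uv 282.2186311787072 270.04182509505705
side knob 156 mid [0.4931 0.0418 0.1109] ext [0.0201 0.02   0.0209] ztop 0.12135163930208748 uv 318.5769230769231 196.90384615384616
side pad_jaw 546 mid [0.5006 0.1588 0.062 ] ext [0.0868 0.0377 0.0136] ztop 0.06875859775669299 uv 325.05128205128204 184.06959706959708
side fix 409 mid [0.498  0.2704 0.0625] ext [0.0825 0.0295 0.0146] ztop 0.06977579664783291 uv 326.86552567237163 153.65770171149146
side board 1635 mid [0.5002 0.1672 0.0161] ext [0.1105 0.2688 0.0074] ztop 0.019835370757324406 uv 324.58470948012234 211.09724770642202
side tot 2033 mid [0.5    0.1566 0.0845] ext [0.0836 0.2467 0.0677] ztop 0.11836686446927637 uv 325.03836694540087 187.39301524840138
top jar 383 mid [ 0.4418 -0.2097  0.1051] ext 
[... 919 characters left out ...]
639099121), 1.1516492366790771)
top board 3322 mid [0.5025 0.1707 0.0159] ext [0.1086 0.2701 0.0076] ztop 0.0197369901648457 uv 181.44461167971102 223.46116797110176
   rect ((502.0303955078125, 170.5734405517578), (109.69636535644531, 273.6036071777344), 1.2316653728485107)
top tot 2628 mid [0.5015 0.1604 0.0847] ext [0.0821 0.2446 0.0652] ztop 0.11729234213981272 uv 195.27587519025874 220.5380517503805
spice_jar [ 0.5425 -0.1071  0.0068] [0.0028 0.0028]
spice_jar [ 0.4451 -0.207   0.0011] [0.0023 0.0023]
clamp [0.4995 0.1694 0.0011] [0.0023 0.0023]
jaw_pad [0.5018 0.1781 0.0345] [0.0005 0.0005]
jaw_pad [0.4979 0.164  0.0436] [0.0049 0.0049]
crank_knob [0.4965 0.0443 0.1022] [0.0004 0.0004]
```

View pics/close.png

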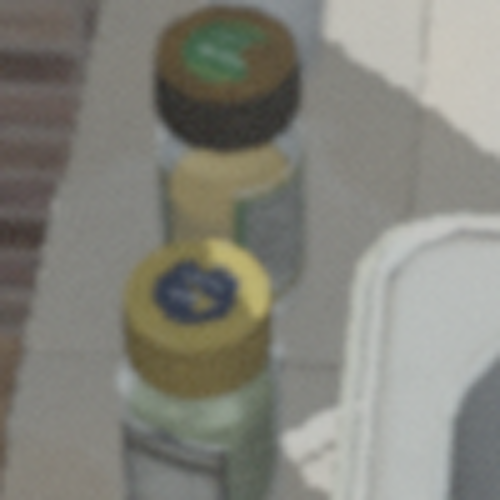

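The crop confirms the choice. The dark cap with a green print is the target at (0.442, -0.209), cap top about 0.105. The mustard jar stands in front of it. First I turn the tool so that it closes along world x, then go above the jar.

```bash
python3 -m handwheel '{"dp":[[0,0,0],[0,0,0],[0,0,0],[0,0,0],[0,0,0],[0,0,0],[0,0,0],[0,0,0],[0,0,0]],"turn":[[0,0,-0.1385],[0,0,-0.1385],[0,0,-0.1385],[0,0,-0.1385],[0,0,-0.1385],[0,0,-0.1385],[0,0,-0.1385],[0,0,-0.1385],[0,0,0]],"jaw":[1,1,1,1,1,1,1,1,1]}' 20
```

```text
time_s: 2.35
ee_pos: [0.3007, -0.6043, 0.2266]
ee_rot: [-2.223, 2.22, -0.0]
contact_force: [-0.2, -0.2, 0.6]
opening: 0.0875
gripper_force: 0.0
```

```bash
python3 -m handwheel '{"dp":[[-0.0395,-0.0141,0],[-0.0395,-0.0141,0],[-0.0395,-0.0141,0],[-0.0395,-0.0141,0],[-0.0395,-0.0141,0],[-0.0395,-0.0141,0],[-0.0395,-0.0141,0],[-0.0395,-0.0141,0],[-0.0395,-0.0141,0],[-0.0395,-0.0141,0],[0,0,0],[0,0,0]],"turn":[[0,0,0],[0,0,0],[0,0,0],[0,0,0],[0,0,0],[0,0,0],[0,0,0],[0,0,0],[0,0,0],[0,0,0],[0,0,0],[0,0,0]],"jaw":[1,1,1,1,1,1,1,1,1,1,1,1]}'
```

```text
time_s: 3.55
ee_pos: [0.4425, -0.2086, 0.2268]
ee_rot: [-2.219, 2.223, -0.001]
contact_force: [0.6, -0.4, 0.3]
opening: 0.0873
gripper_force: 0.0
```

```bash
python3 -m handwheel '{"dp":[[0,0,0.03],[0,0,0.03],[0,0,0.03],[0,0,0.02],[0,0,0.02],[0,0,0.012],[0,0,0.012],[0,0,0]],"turn":[[0,0,0],[0,0,0],[0,0,0],[0,0,0],[0,0,0],[0,0,0],[0,0,0],[0,0,0]],"jaw":[1,1,1,1,1,1,1,1]}' && python3 -m handwheel '{"dp":[[0,0,0],[0,0,0],[0,0,0],[0,0,0],[0,0,0],[0,0,0],[0,0,0],[0,0,0]],"turn":[[0,0,0],[0,0,0],[0,0,0],[0,0,0],[0,0,0],[0,0,0],[0,0,0],[0,0,0]],"jaw":[0.4,0.4,0.4,0.4,0.4,0.4,0.4,0.4]}' 20
```

```text
time_s: 4.35
ee_pos: [0.4405, -0.2105, 0.0711]
ee_rot: [2.214, -2.226, -0.004]
contact_force: [0.4, -0.1, 0.3]
opening: 0.0877
gripper_force: 0.0
time_s: 5.15
ee_pos: [0.4422, -0.2094, 0.0727]
ee_rot: [-2.221, 2.222, -0.0]
contact_force: [-0.6, 0.7, 2.1]
opening: 0.0439
gripper_force: 20.0
```

```bash
python3 -m handwheel '{"dp":[[0,0,-0.01],[0,0,-0.02],[0,0,-0.03],[0,0,-0.03],[0,0,-0.03],[0,0,-0.03],[0,0,0]],"turn":[[0,0,0],[0,0,0],[0,0,0],[0,0,0],[0,0,0],[0,0,0],[0,0,0]],"jaw":[0.4,0.4,0.4,0.4,0.4,0.4,0.4]}' && python3 -m handwheel '{"dp":[[-0.02,-0.0054,0],[-0.04,-0.0054,0],[-0.043,-0.0054,0],[-0.043,-0.0054,0],[-0.043,-0.0054,0],[-0.043,-0.0054,0],[-0.043,-0.0054,0],[-0.043,-0.0054,0],[-0.043,-0.0054,0],[-0.043,-0.0054,0],[-0.034,-0.0054,0],[0,0,0]],"turn":[[0,0,0],[0,0,0],[0,0,0],[0,0,0],[0,0,0],[0,0,0],[0,0,0],[0,0,0],[0,0,0],[0,0,0],[0,0,0],[0,0,0]],"jaw":[0.4,0.4,0.4,0.4,0.4,0.4,0.4,0.4,0.4,0.4,0.4,0.4]}'
python3 - <<'E'
from h import *
a=shot("side");b=shot("top")
cv2.imwrite("pics/carry.png",np.hstack([cv2.resize(a["image"][100:260,240:440,::-1],(400,320)),cv2.resize(b["image"][140:300,90:290,::-1],(400,320))]))
print(robot.sense()["ee_pos"],robot.sense()["opening"])
E
```

```text
time_s: 5.85
ee_pos: [0.4442, -0.21, 0.2275]
ee_rot: [-2.218, 2.219, -0.01]
contact_force: [0.4, 0.3, -0.3]
opening: 0.0435
gripper_force: 20.0
time_s: 7.05
ee_pos: [0.5021, 0.232, 0.2217]
ee_rot: [2.223, -2.219, -0.0]
contact_force: [-0.9, 0.2, -1.9]
opening: 0.0434
gripper_force: 20.0
[0.50134824 0.22889392 0.22182309] 0.04348394290777051
```

View pics/carry.png

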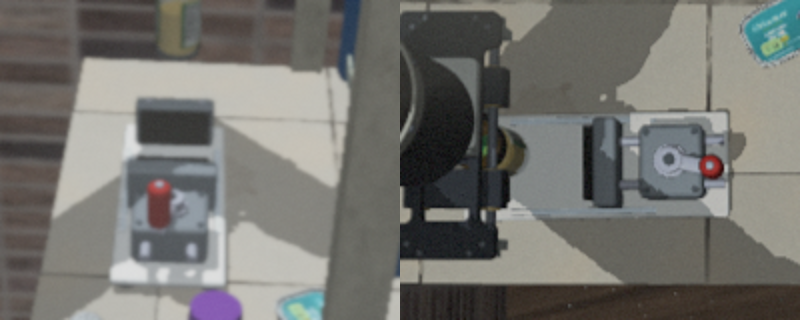

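The picture shows the jar held upright over the clamp. The fixed jaw is at about (173,120) in the left view, and the space between the jaws is free. I shift 3 mm away from the fixed jaw, then lower.

```bash
python3 -m handwheel '{"dp":[[0.003,0,0.02],[0,0,0.03],[0,0,0.03],[0,0,0.02],[0,0,0.015],[0,0,0.01],[0,0,0.004],[0,0,0]],"turn":[[0,0,0],[0,0,0],[0,0,0],[0,0,0],[0,0,0],[0,0,0],[0,0,0],[0,0,0]],"jaw":[0.4,0.4,0.4,0.4,0.4,0.4,0.4,0.4]}' && python3 -m handwheel '{"dp":[[0,0,0.001],[0,0,0.001],[0,0,0.001],[0,0,0],[0,0,0]],"turn":[[0,0,0],[0,0,0],[0,0,0],[0,0,0],[0,0,0]],"jaw":[0.4,0.4,0.4,0.4,0.4]}'
```

```text
time_s: 7.95
ee_pos: [0.5019, 0.225, 0.0936]
ee_rot: [2.219, -2.223, 0.0]
contact_force: [0.3, -0.7, -0.9]
opening: 0.0437
gripper_force: 20.0
time_s: 8.45
ee_pos: [0.502, 0.2256, 0.0907]
ee_rot: [-2.22, 2.222, -0.0]
contact_force: [-0.2, 0.1, -0.5]
opening: 0.0434
gripper_force: 20.0
```

```bash
python3 -m handwheel '{"dp":[[0,0,0.001],[0,0,0.001],[0,0,0],[0,0,0]],"turn":[[0,0,0],[0,0,0],[0,0,0],[0,0,0]],"jaw":[0.4,0.4,0.4,0.4]}'
```

```text
time_s: 8.85
ee_pos: [0.5021, 0.2256, 0.0887]
ee_rot: [-2.22, 2.222, -0.0]
contact_force: [0.4, -0.5, 1.6]
opening: 0.0437
gripper_force: 20.0
```

```bash
python3 -m handwheel '{"dp":[[0,0,0],[0,0,0],[0,0,0],[0,0,0],[0,0,0],[0,0,0]],"turn":[[0,0,0],[0,0,0],[0,0,0],[0,0,0],[0,0,0],[0,0,0]],"jaw":[0.45,0.55,0.7,0.85,1,1]}' && python3 -m handwheel '{"dp":[[0,0,-0.01],[0,0,-0.03],[0,0,-0.04],[0,0,-0.04],[0.04,0,0],[0.04,0,0],[0.04,0,0],[0.04,0,0],[0.0,0,0]],"turn":[[0,0,0],[0,0,0],[0,0,0],[0,0,0],[0,0,0],[0,0,0],[0,0,0],[0,0,0],[0,0,0]],"jaw":[1,1,1,1,1,1,1,1,1]}'
cat > m2.py <<'E'
from h import *
np.set_printoptions(precision=4,suppress=True)
import sys
a=shot("side");b=shot("top")
cv2.imwrite(f"pics/{sys.argv[1]}.png",np.hstack([cv2.resize(a["image"][100:260,240:440,::-1],(400,320)),cv2.resize(b["image"][140:300,90:290,::-1],(400,320))]))
def red(r):
    h=cv2.cvtColor(r["image"],cv2.COLOR_RGB2HSV); m=((h[...,0]<8)|(h[...,0]>172))&(h[...,1]>130)&(h[...,2]>60)
    m=m.astype(np.uint8); n,l,st,c=cv2.connectedComponentsWithStats(m); return n,l,st,c
def cloud(r):
    vv,uu=np.mgrid[:480,:640]; d=r["depth"]; K=np.array(r["intrinsics"]);E=np.array(r["extrinsics"])
    P=np.stack([(uu-K[0,2])/K[0,0]*d,(vv-K[1,2])/K[1,1]*d,d],-1)
    return P@E[:3,:3].T+E[:3,3]
for n,r in(("side",a),("top",b)):
    P=cloud(r)
    for nm,(x0,x1,y0,y1,z0,z1) in dict(knob=(.42,.58,.0,.15,.1,.13),jar=(.44,.56,.16,.27,.113,.13),padjaw=(.44,.56,.10,.25,.055,.072),fix=(.44,.56,.25,.33,.055,.072)).items():
        m=(P[...,0]>x0)&(P[...,0]<x1)&(P[...,1]>y0)&(P[...,1]<y1)&(P[...,2]>z0)&(P[...,2]<z1); Q=P[m]
        if len(Q)<5: print(n,nm,len(Q)); continue
        lo,hi=np.percentile(Q,[1,99],axis=0); print(n,nm,len(Q),"mid",(lo+hi)/2,"lo",lo,"hi",hi)
k=[robot.pinpoint("crank_knob",c) for c in("side","top")]
if k[0] and k[1]: print("knob",*tri(a,k[0][0]["uv"],b,k[1][0]["uv"]))
print(robot.sense()["ee_pos"],robot.sense()["time_s"])
E
python3 m2.py placed
```

```text
time_s: 9.45
ee_pos: [0.5019, 0.2255, 0.0885]
ee_rot: [2.22, -2.222, -0.0]
contact_force: [0.2, 0.2, 0.3]
opening: 0.0745
gripper_force: 0.0
time_s: 10.35
ee_pos: [0.5011, 0.0621, 0.2096]
ee_rot: [-2.217, 2.226, -0.0]
contact_force: [-0.1, 1.2, -0.2]
opening: 0.0877
gripper_force: 0.0
side knob 152 mid [0.4931 0.0425 0.1105] lo [0.483  0.0316 0.1003] hi [0.5032 0.0534 0.1207]
side jar 262 mid [0.4999 0.2231 0.119 ] lo [0.4797 0.2014 0.1133] hi [0.5201 0.2447 0.1248]
side padjaw 791 mid [0.5006 0.1602 0.0628] lo [0.4574 0.1014 0.0555] hi [0.5437 0.219  0.0701]
side fix 182 mid [0.4979 0.2694 0.0626] lo [0.4563 0.2543 0.0555] hi [0.5394 0.2845 0.0698]
top knob 72 mid [0.4943 0.0401 0.1135] lo [0.484  0.0344 0.1052] hi [0.5046 0.0459 0.1218]
top jar 0
top padjaw 181 mid [0.4688 0.138  0.0626] lo [0.4588 0.1021 0.0558] hi [0.4788 0.1738 0.0695]
top fix 0
knob [0.4929 0.0416 0.1029] [0.0011918215980173605, 0.0011918215980174097]
[0.502  0.066  0.2091] 10.55
```

View pics/placed.png

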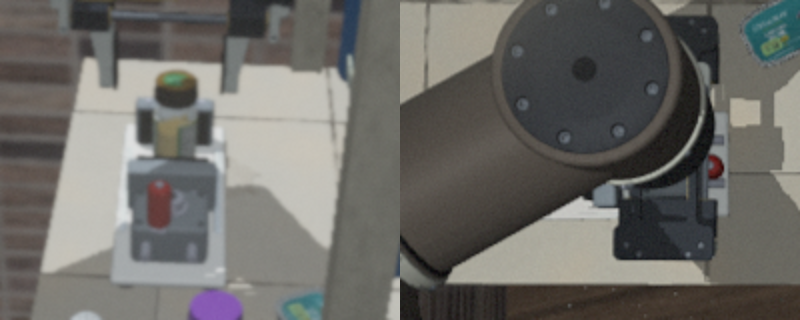

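The left view shows the jar upright on the board at about (175,110), free of the gripper. The knob is at about (0.4945, 0.044). I go down on it and grip.

```bash
python3 -m handwheel '{"dp":[[0.022,0.0075,0],[0,0,0.03],[0,0,0.03],[0,0,0.03],[0,0,0.02],[0,0,0.012],[0,0,0.007],[0,0,0]],"turn":[[0,0,0],[0,0,0],[0,0,0],[0,0,0],[0,0,0],[0,0,0],[0,0,0],[0,0,0]],"jaw":[1,0.8,0.8,0.8,0.8,0.8,0.8,0.8]}' && python3 -m handwheel '{"dp":[[0,0,0],[0,0,0],[0,0,0],[0,0,0],[0,0,0],[0,0,0],[0,0,0],[0,0,0]],"turn":[[0,0,0],[0,0,0],[0,0,0],[0,0,0],[0,0,0],[0,0,0],[0,0,0],[0,0,0]],"jaw":[0.2,0.15,0.15,0.15,0.15,0.15,0.15,0.15]}' 25; python3 -c "
from h import *
s=robot.sense();print(s['ee_pos'],s['contact_force'],s['opening'])"
```

```text
time_s: 11.35
ee_pos: [0.4942, 0.044, 0.0792]
ee_rot: [2.221, -2.221, -0.0]
contact_force: [-0.3, 0.3, 0.3]
opening: 0.0702
gripper_force: 0.0
time_s: 12.15
ee_pos: [0.4946, 0.0436, 0.0797]
ee_rot: [-2.22, 2.222, -0.001]
contact_force: [2.2, -0.2, -0.0]
opening: 0.0221
gripper_force: 25.0
[0.4946183  0.04358125 0.07967879] [ 2.15321252 -0.23450216 -0.04129598] 0.02214984862178145
```

```bash
python3 - <<'E'
import numpy as np
r=.045;f=.19+.15*np.arange(27)
P=np.round(r*np.c_[np.cos(f),np.sin(f)],4)
print([[round(float(a),4),round(float(b),4),0] for a,b in np.diff(P,axis=0)])
E
```

```text
[[-0.0018, 0.0065, 0], [-0.0027, 0.0062, 0], [-0.0036, 0.0057, 0], [-0.0044, 0.0051, 0], [-0.0052, 0.0043, 0], [-0.0057, 0.0036, 0], [-0.0062, 0.0027, 0], [-0.0065, 0.0017, 0], [-0.0067, 0.0007, 0], [-0.0068, -0.0003, 0], [-0.0066, -0.0013, 0], [-0.0063, -0.0023, 0], [-0.006, -0.0032, 0], [-0.0053, -0.004, 0], [-0.0048, -0.0049, 0], [-0.0039, -0.0054, 0], [-0.0031, -0.006, 0], [-0.0022, -0.0064, 0], [-0.0012, -0.0066, 0], [-0.0001, -0.0068, 0], [0.0008, -0.0067, 0], [0.0018, -0.0065, 0], [0.0028, -0.0061, 0], [0.0036, -0.0057, 0], [0.0045, -0.005, 0], [0.0052, -0.0044, 0]]
```

```bash
python3 -m handwheel '{"dp":[[-0.0018,0.0065,0],[-0.0027,0.0062,0],[-0.0036,0.0057,0],[-0.0044,0.0051,0],[-0.0052,0.0043,0],[0,0,0]],"turn":[[0,0,0],[0,0,0],[0,0,0],[0,0,0],[0,0,0],[0,0,0]],"jaw":[0.15,0.15,0.15,0.15,0.15,0.15]}'; python3 -c "
from h import *
s=robot.sense();print(s['ee_pos'],s['contact_force'],s['opening'])"
```

```text
time_s: 12.75
ee_pos: [0.4666, 0.0626, 0.0797]
ee_rot: [-2.22, 2.22, -0.0]
contact_force: [3.0, 4.2, -2.9]
opening: 0.0228
gripper_force: 25.0
[0.46660385 0.06261108 0.07971402] [ 2.96317443  4.15372129 -2.92443166] 0.022757924363462596
```

```bash
python3 -m handwheel '{"dp":[[-0.0057,0.0036,0],[-0.0062,0.0027,0],[-0.0065,0.0017,0],[-0.0067,0.0007,0],[-0.0068,-0.0003,0],[-0.0066,-0.0013,0],[0,0,0]],"turn":[[0,0,0],[0,0,0],[0,0,0],[0,0,0],[0,0,0],[0,0,0],[0,0,0]],"jaw":[0.15,0.15,0.15,0.15,0.15,0.15,0.15]}'; python3 -c "
from h import *
s=robot.sense();print(s['ee_pos'],s['contact_force'],s['opening'])"
```

```text
time_s: 13.45
ee_pos: [0.4609, 0.1007, 0.0798]
ee_rot: [-2.22, 2.22, -0.003]
contact_force: [10.1, -2.6, -7.6]
opening: 0.0227
gripper_force: 25.0
[0.46089043 0.10070106 0.07977265] [10.13197114 -2.63481886 -7.570454  ] 0.022666614127175515
```

```bash
python3 -m handwheel '{"dp":[[-0.0063,-0.0030,0],[-0.006,-0.0040,0],[-0.0053,-0.0045,0],[-0.0048,-0.0049,0],[-0.0039,-0.0054,0],[-0.0031,-0.006,0],[0,0,0]],"turn":[[0,0,0],[0,0,0],[0,0,0],[0,0,0],[0,0,0],[0,0,0],[0,0,0]],"jaw":[0.15,0.15,0.15,0.15,0.15,0.15,0.15]}'; python3 -c "
from h import *
s=robot.sense();print(s['ee_pos'],s['contact_force'],s['opening'])"
```

```text
time_s: 14.15
ee_pos: [0.4866, 0.1291, 0.0796]
ee_rot: [2.219, -2.221, -0.001]
contact_force: [-0.6, -2.1, 4.3]
opening: 0.0223
gripper_force: 25.0
[0.48663291 0.12910772 0.07956003] [-0.56645812 -2.07229195  4.28292379] 0.022291603305722472
```

```bash
python3 - <<'E'
import numpy as np
from scipy.optimize import least_squares
p=np.array([(.4946,.0436),(.4666,.0626),(.4609,.1007),(.4866,.1291)])
s=least_squares(lambda c:np.hypot(*(p-c[:2]).T)-.045,[.503,.087]);c=s.x;print(c,s.fun)
s3=least_squares(lambda c:np.hypot(*(p-c[:2]).T)-c[2],[.503,.087,.045]);print(s3.x,s3.fun)
ph=np.arctan2(c[0]-p[:,0],c[1]-p[:,1])%(2*np.pi);print(ph)
f=np.linspace(ph[-1],3.98,10);P=.045*np.c_[np.cos(f),np.sin(f)]
print(f,np.round(np.diff(P,axis=0),4).tolist()); print(c-.045*np.array([np.sin(3.98),np.cos(3.98)]))
E
```

```text
[0.50398202 0.08761314] [ 1.98356418e-06 -2.14246017e-05  2.58387152e-05 -1.89566139e-05]
[0.50396147 0.08761117 0.04498446] [ 1.13150195e-05 -2.40597510e-05  2.22871098e-05 -9.53987334e-06]
[0.21002063 0.98109566 1.8657048  2.74483508]
[2.74483508 2.88207562 3.01931617 3.15655672 3.29379727 3.43103781
 3.56827836 3.70551891 3.84275945 3.98      ] [[-0.002, -0.0058], [-0.0012, -0.0061], [-0.0003, -0.0062], [0.0005, -0.0061], [0.0014, -0.006], [0.0022, -0.0058], [0.0029, -0.0054], [0.0036, -0.005], [0.0043, -0.0044]]
[0.53744308 0.11770229]
```

```bash
python3 -m handwheel '{"dp":[[-0.002,-0.0058,0],[-0.0012,-0.0061,0],[-0.0003,-0.0062,0],[0.0005,-0.0061,0],[0.0014,-0.006,0],[0.0022,-0.0058,0],[0.0029,-0.0054,0],[0,0,0]],"turn":[[0,0,0],[0,0,0],[0,0,0],[0,0,0],[0,0,0],[0,0,0],[0,0,0],[0,0,0]],"jaw":[0.15,0.15,0.15,0.15,0.15,0.15,0.15,0.15]}'; python3 m2.py turn1;  python3 -c "
from h import *
s=robot.sense();print(s['ee_pos'],s['contact_force'],s['opening']);p=s['ee_pos'];print(np.arctan2(.504-p[0],.0876-p[1])%6.2832)"
```

```text
time_s: 14.95
ee_pos: [0.5282, 0.1257, 0.0796]
ee_rot: [2.22, -2.222, -0.001]
contact_force: [-1.0, -0.2, 3.3]
opening: 0.0221
gripper_force: 25.0
side knob 411 mid [0.5264 0.1238 0.1149] lo [0.4971 0.1117 0.1003] hi [0.5558 0.1359 0.1295]
side jar 0
side padjaw 395 mid [0.4966 0.1653 0.0636] lo [0.4559 0.1008 0.0554] hi [0.5374 0.2297 0.0718]
side fix 81 mid [0.4978 0.2739 0.0657] lo [0.4564 0.2628 0.0611] hi [0.5393 0.285  0.0702]
top knob 0
top jar 2
top padjaw 454 mid [0.4972 0.1667 0.0628] lo [0.457  0.1008 0.0556] hi [0.5374 0.2326 0.07  ]
top fix 55 mid [0.4655 0.2681 0.0622] lo [0.4585 0.2576 0.0565] hi [0.4725 0.2786 0.0679]
[0.5282 0.1257 0.0796] 15.15
[0.52821393 0.12567119 0.07960752] [-1.52887382  0.17963802  3.96752386] 0.022499189841111863
3.708089766523077
```

View pics/turn1.png

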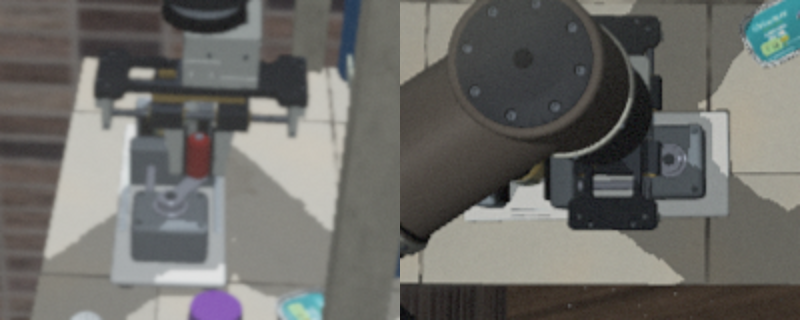

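The knob is still held at about (198,155) in the left view, and the crank is at 3.73 rad. The remaining 0.27 rad brings it to 4.0 rad, a 5 mm yield. Then I release and move up and away.

```bash
python3 -m handwheel '{"dp":[[0.0036,-0.005,0],[0.0043,-0.0044,0],[0,0,0],[0,0,0]],"turn":[[0,0,0],[0,0,0],[0,0,0],[0,0,0]],"jaw":[0.15,0.15,0.15,0.15]}'; python3 -c "
from h import *
s=robot.sense();print(s['ee_pos'],s['contact_force'],s['opening']);p=s['ee_pos'];print(.024+np.arctan2(.504-p[0],.0876-p[1])%6.2832)"
```

```text
time_s: 15.55
ee_pos: [0.5377, 0.1177, 0.0796]
ee_rot: [2.22, -2.222, -0.001]
contact_force: [-2.1, 0.6, 4.7]
opening: 0.0224
gripper_force: 25.0
[0.53767881 0.11771813 0.07956066] [-2.06119989  0.63994228  4.68611574] 0.022405041904776206
4.006760403223887
```

```bash
python3 -m handwheel '{"dp":[[0,0,0],[0,0,0],[0,0,0],[0,0,0],[0,0,-0.01],[0,0,-0.03],[0,0,-0.04],[0,0,-0.04],[0,0,-0.04]],"turn":[[0,0,0],[0,0,0],[0,0,0],[0,0,0],[0,0,0],[0,0,0],[0,0,0],[0,0,0],[0,0,0]],"jaw":[0.35,0.5,0.6,0.6,0.6,0.6,0.6,0.6,0.6]}' && python3 -m handwheel '{"dp":[[0.045,0.004,0],[0.045,0.004,0],[0.045,0.004,0],[0.045,0.004,0],[0.045,0.004,0],[0.045,0.004,0],[0.045,0.004,0],[0,0,0],[0,0,0]],"turn":[[0,0,0],[0,0,0],[0,0,0],[0,0,0],[0,0,0],[0,0,0],[0,0,0],[0,0,0],[0,0,0]],"jaw":[0.6,0.6,0.6,0.6,0.6,0.6,0.6,0.6,0.6]}'; python3 m2.py done; python3 -c "
from h import *
import numpy as np
# edge-lines: pad/jar/fixed faces seen from top
b=shot('top'); print([ (round(d['p'],2),d['uv']) for l in('jaw_pad','crank_knob') for d in robot.pinpoint(l,'top')])
cv2.imwrite('pics/final.png',cv2.resize(b['image'][170:270,110:270,::-1],(800,500),interpolation=cv2.INTER_CUBIC))"
```

```text
time_s: 16.45
ee_pos: [0.5378, 0.1175, 0.2421]
ee_rot: [-2.22, 2.222, -0.0]
contact_force: [1.0, 0.1, -0.7]
opening: 0.0525
gripper_force: 0.0
time_s: 17.35
ee_pos: [0.5093, -0.1985, 0.24]
ee_rot: [-2.217, 2.226, -0.0]
contact_force: [0.3, 1.1, -0.4]
opening: 0.0527
gripper_force: 0.0
side knob 58 mid [0.5323 0.1114 0.1102] lo [0.5258 0.1053 0.1014] hi [0.5387 0.1176 0.1189]
side jar 0
side padjaw 220 mid [0.4943 0.1462 0.0635] lo [0.4558 0.1003 0.0554] hi [0.5327 0.1922 0.0716]
side fix 0
top knob 0
top jar 413 mid [0.5025 0.2366 0.1197] lo [0.4825 0.2163 0.1143] hi [0.5224 0.2568 0.1251]
top padjaw 653 mid [0.5007 0.2083 0.0631] lo [0.4569 0.1875 0.0562] hi [0.5444 0.2291 0.07  ]
top fix 418 mid [0.4995 0.2716 0.0634] lo [0.4586 0.2584 0.0568] hi [0.5403 0.2847 0.0701]
[ 0.51   -0.1963  0.2399] 17.55
[(0.42, [162.6, 221.6])]
```

View pics/done.png

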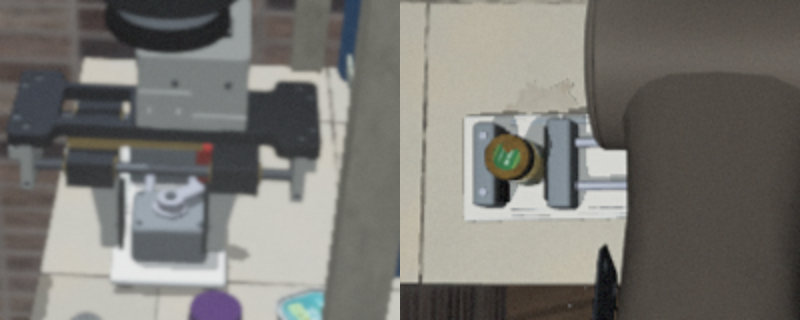

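View pics/final.png

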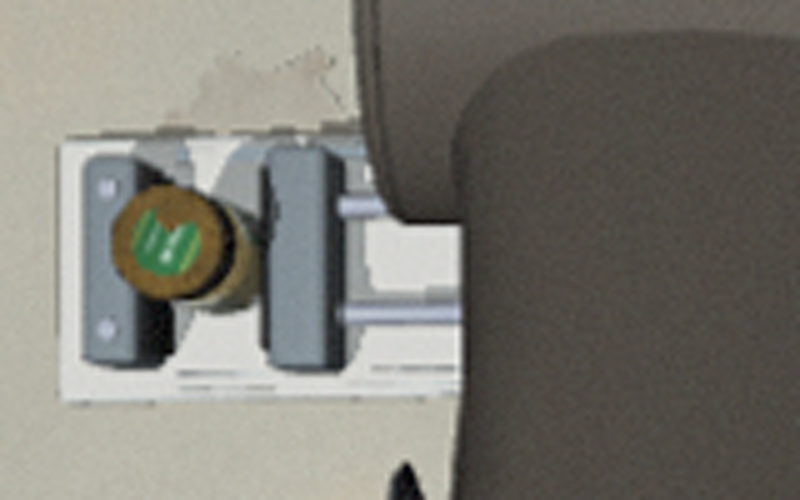

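The jar stands in the clamp with its cap at top-crop (168,243), between the fixed jaw and the pad. I clear the arm to check the knob's angle.

```bash
python3 -m handwheel '{"dp":[[0.037,0.014,0],[0.037,0.014,0],[0.037,0.014,0],[0.037,0.014,0],[0.037,0.014,0],[0.037,0.014,0],[0.037,0.014,0],[0.037,0.014,0],[0,0,0],[0,0,0]],"turn":[[0,0,0],[0,0,0],[0,0,0],[0,0,0],[0,0,0],[0,0,0],[0,0,0],[0,0,0],[0,0,0],[0,0,0]],"jaw":[0.6,0.6,0.6,0.6,0.6,0.6,0.6,0.6,0.6,0.6]}'; python3 m2.py end
```

```text
time_s: 18.7
ee_pos: [0.3972, -0.4935, 0.239]
ee_rot: [2.219, -2.224, -0.002]
contact_force: [0.5, -0.1, -0.6]
opening: 0.0526
gripper_force: 0.0
side knob 135 mid [0.5361 0.1152 0.1111] lo [0.5255 0.1064 0.1005] hi [0.5466 0.1239 0.1217]
side jar 253 mid [0.5015 0.2351 0.119 ] lo [0.4812 0.2124 0.1132] hi [0.5217 0.2577 0.1248]
side padjaw 582 mid [0.4973 0.166  0.0635] lo [0.4559 0.1012 0.0553] hi [0.5387 0.2308 0.0716]
side fix 181 mid [0.498  0.2706 0.0626] lo [0.4565 0.2563 0.0552] hi [0.5394 0.2849 0.07  ]
top knob 117 mid [0.5363 0.1184 0.112 ] lo [0.5261 0.1082 0.1029] hi [0.5465 0.1287 0.121 ]
top jar 418 mid [0.5026 0.2365 0.1197] lo [0.4827 0.2159 0.1145] hi [0.5225 0.2571 0.1248]
top padjaw 917 mid [0.5014 0.1628 0.0634] lo [0.4587 0.1008 0.0555] hi [0.5441 0.2247 0.0713]
top fix 421 mid [0.4994 0.2717 0.063 ] lo [0.4586 0.2586 0.0558] hi [0.5402 0.2849 0.0702]
knob [0.5362 0.1133 0.0996] [5.009478967895429e-06, 5.0094789677738846e-06]
[ 0.3981 -0.4922  0.2398] 18.9
```

View pics/end.png

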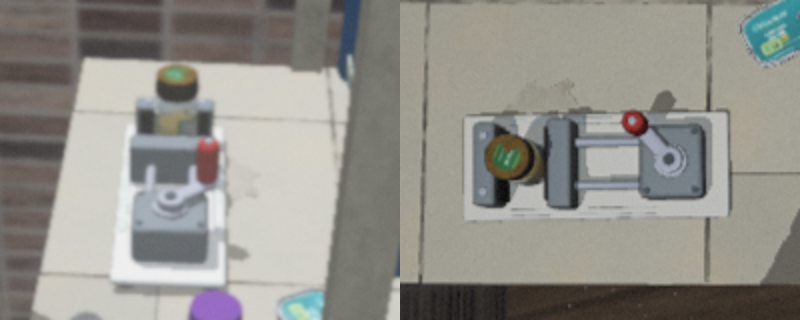

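The knob is where I left it, crank at about 4.00 rad, and the jar is upright between the jaws.

```bash
python3 -c "
from workcell import robot
print(robot.hand_in())"
```

```text
the job is handed in; nothing more can be done
None
```

I handed the job in at about 19 s: the dark-capped jar stands upright on the board, gripped between the jaws with the crank at about 4.0 rad (about 5 mm of yield, worked out from the crank angle rather than measured), and the robot is clear of everything.

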